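# Read the pressure of a sparkling-wine sample cell with a stick gauge

### The arm

A 6-joint arm with a two-finger parallel gripper is mounted at the origin on the work surface. World frame = base frame: x ahead of the robot, y to its left, z up, the work surface at z = 0. Lengths are in m, angles in rad, forces in N, time in s.
With the tool pointing down it reaches from about 0.25 to 0.725 m from the base axis. Payload 4 kg.
Tool frame: the origin (TCP) lies between the finger pads; the fingertips stand 11 mm ahead of it and the grasp point (between the pads) lies 8 mm behind it (bot.tip_extent is the distance from the TCP to the fingertips, in m); z points along the fingers, y is the line along which they close (so a half turn about z gives the same grasp; the last joint's range is limited). The gripper opens to 85 mm and grips with 20 to 120 N. Pads are 22 mm wide; open, the fingers measure 114 mm over their backs; the gripper's body (76 mm by 85 mm) begins 54 mm behind the grasp point. The pads swing forward as they close: fully open they stand 13 mm farther back than shut.
Start: joints at [-1.183, 0.241, 0.005, 1.335, 0, 1.571], TCP at [0.189, -0.463, 0.242] pointing down, gripper open.
Joint ranges: [-2.72, 2.72], [-1.05, 1.87], [-1.09, 1.28], [-1.99, 2.15], [-1.42, 1.44], [-3.14, 3.14]. Speed limits (rad/s): [2.79, 2.79, 3.14, 3.14, 3.14, 3.14].

### API

Orientations are given as a unit quaternion [x, y, z, w].
In Python, from workcell import bot gives the robot as it stands. The module is installed in compiled form; this text tells all that it offers.
- The arm moves only by the tool drive_tool, never from a script. Its argument "rows" is a list of rows, each an object of numbers: "dx", "dy", "dz": the shift along the tool's x, y, z in units of 50 mm (1.0 is 50 mm); "wx", "wy", "wz": the turn, a rotation vector about the tool's x, y, z in units of 5 degrees (1.0 is 5 degrees); "hand": the finger opening in mm, from 0 to 85.4. A call has 1 to 20 rows; each row is the pose to reach, as a shift and turn from the pose commanded when the call began, along the tool's axes at that moment; what a row does not reach only later rows make up. A row lasts 1/10 s, in which the tool goes at most 50 mm and 8.59 degrees, less where a joint would pass 70% of its speed; a pose out of reach is approached as far as the arm can. A call with a gripper value outside its range is refused whole. The fingers move at their own pace and stop on an object; the grip force is fixed at half the most. Time passes only in rows, so rows that repeat a pose let the fingers close. It gives the time, the measured TCP pose, the force, the opening and the grip force at its end, in the units of the state.
- bot.get_obs(): the state, without advancing time (a new reading comes with each control period).
- bot.camera(name): name is "scene" or "top"; returns the picture (400x640x3 uint8, red, green, blue); there is no depth.
- bot.get_calibration(name): a dict with "vfov" (degrees; the focal length in pixels is half the picture's height over the tangent of half this angle, whatever the lens; pixels are square), "cx", "cy" (the principal point, pixels), "k1" (the pictures are not rectified: a ray, as slopes to the right and down, at radius r is drawn at 1 + k1 r^2 times it, then the intrinsics apply), "origin" and "rotation" of the camera in the world. Camera axes: x right, y up, looking along -z (the intrinsics and any distortion apply to the point x, -y, -z); pixel columns grow to the right and rows downward; lengths in m; the calibration is good to about 2 mm. A picture is of the moment at which its call begins. get_calibration takes no time and is no camera call.
- bot.job_done(): hands the job in; it is judged then, once.
Trained networks look in the newest picture that a camera, given by its name, has taken for a name from the list of things; names that differ only in an ending like _2 or _b are one class to them, and where a whole thing is asked for, a point or a joint stands for the part that bears it (a point fixed in the world has none). Each returns a list of dicts, best first, with "score" (0 to 1); they miss things now and then, are a little off and sometimes report something else, mostly with a low value. They report only what shows in the picture. A call takes as long as a camera call. They do not tell look-alikes from the thing itself.
- bot.look_for(camera, thing): "extent" ([centre column, centre row, width, height] in pixels, round what is visible of it).
- bot.outline_of(camera, thing): "region" (400x640 bool, what is visible of it) and "extent" ([centre column, centre row, width, height] in pixels, round what is visible of it).
The state is a dict: "clock": time; "joint_pos": joint angles; "joint_vel": joint speeds; "tau": joint torques, N m; "eef_pos": TCP position; "tool_rot": TCP orientation; "ft_force": force on the tool from outside, world axes, zero at the start; "ft_torque": the same for the moment, N m; "grip_width": finger opening in m; "grasp_force": force on a finger pad.
Only numpy, scipy, OpenCV 4.12 (cv2) and the standard library are available. Lean on these libraries where they do the work, as an engineer would, in place of code of your own. Each camera call takes 0.05 s, during which the arm holds its last target. There are 200 camera calls.

### The job

Take the stick pressure gauge from its stand, press its mouth squarely down onto the valve stem of the sample cell until it is fully home on the sprung stem, and keep it there a good second so that the pressure pushes the gauge's rod out; find the stem by feel and press firmly but gently, never forcing the stem down. Then stand the gauge upright back in its stand with the rod still showing the reading, and leave everything else on the bench as it is.

Things in the scene. Friction and masses are not known exactly. Their poses are not given: they have to be found in the camera images.
- gauge_center (a point): Centre of the loose, round stick gauge, 50 mm above its mouth; z along it, up. About 200 g. Aluminium barrel 22 mm across, from 20 mm below this point to 46 mm above it; below that a brass chuck 19 mm across, then a bell mouth. Grip the barrel 10 to 35 mm above this point with the gripper pointing down, and leave free space over its top for the rod.
- gauge_mouth (a point): Centre of the gauge's open lower end, the lip of its bell mouth, 31 mm across outside, z up the gauge. Inside, a funnel 25 mm wide at the lip narrows over 12 mm to a straight bore 13 mm wide, whose end stop (the seat) lies 24 mm above the lip.
- rod (a joint): How far the gauge's white rod (6 mm, with a 9 mm head) sticks out of the barrel's top, m: 0 pushed in (head top 51 mm above gauge_center), at most 0.020. A seated gauge drives it out 5 to 17 mm by the hidden pressure. Light friction (0.3 N) keeps it out after the gauge is taken off; a push on its head drives it back in.
- stand: The gauge's grey stand, a fixed block 85 x 85 x 34 mm; origin at the centre of its underside, z up. A round hole 37 mm wide in the middle of its top, 22 mm deep (floor 12 mm above the bench), takes the gauge's mouth; seated there, gauge_center is 62 mm above the bench.
- cradle: Fixed black round cradle, 100 mm across, 40 mm high, origin under its centre on the bench, z up. It holds the fixed 68 mm steel sample cell with the valve stem. The cell sits with play: its upright stem is up to 6 mm off the cradle's centre in any direction, and its rim 136 to 154 mm above the bench (not measured: feel or look). A like cradle holds a cell with a flat plug and no stem: leave it.
- stem (a joint): How far the sprung brass valve stem (11 mm across, standing 34 mm out of a 28 mm boss) is pushed down, m: 0 free, hard stop 0.008. It takes 2 N to start and 3 N more per mm; the pin's 4 to 7 N come on top, so about 15 N in all is right. Home when sunk 1 mm or more (5 N on the stem); forced when sunk 4 mm (14 N on the stem).
- pin (a joint): How far the steel pin in the middle of the valve stem is pushed down, m: 0 free (it then stands 6 mm above the stem's rim), at most 0.016. It is 5 mm across and yields under a steady 4 to 7 N, the hidden pressure, which also pushes the rod out once the pin meets the seat.
- vial_a_center (a point): Centre of a small capped sample vial, loose, 24 mm across and 52 mm high, upright; leave it.
- vial_b_center (a point): Centre of a second such vial, loose, upright; leave it.
- beaker_center (a point): Centre of an empty glass beaker, loose, 68 mm across and 85 mm high; leave it.
Mind the look-alikes: they are no part of the job. What is shaped like the stand but purple is not meant.

How it is judged:
On the way:
1. the gauge is pressed home on the valve stem (stem sunk 1 mm or more, gauge upright) with its rod pushed out, for 0.7 s on end (value of joint stem above 0.001 m and value of joint rod above 0.004 m and angle between gauge_center's own z axis and vertical below 0.15 rad and horizontal distance between gauge_center and cradle below 0.015 m), for 0.7 s.
At the end, for the whole second after the job is handed in: The gauge stands still and upright (within 0.15 rad) in its stand's hole, its mouth on the floor of the hole (centre within 4 mm of 62 mm above the bench, within 8 mm of the stand's middle), its rod still out by more than 4 mm, and the valve stem is back up (horizontal distance between gauge_center and stand below 0.008 m and height (world z) of gauge_center between 0.057 and 0.066 m and angle between gauge_center's own z axis and vertical below 0.15 rad and value of joint rod above 0.004 m and value of joint stem below 0.0009 m and linear speed of gauge below 0.01 m/s); the robot touches nothing.
It fails at once if the valve stem is forced down 4 mm or more (value of joint stem above 0.004 m).
It fails at once if a vial or the beaker is moved more than 20 mm (distance of any of vial_a_center, vial_b_center, beaker_center from where it was at the start of the episode above 0.02 m).
It also fails if it takes over 67 s, if anything falls off the work surface, if the arm or the gripper's body presses on something with over 40 N, if the wrist force passes 120 N, or if a joint passes its speed limit or range.

## Working session

There is one attempt and no reset: what is moved stays moved. The work goes in short steps, Python scripts to look and compute and a tool call to move; the robot and the scene stay as the last step left them, time stands still between calls to the robot, and variables do not carry over. Pictures are saved under pics/ and viewed, at most 10 in all, crops included, and the job is handed in when it is done.

Besides the shell and the picture viewer there is one more tool, called after "Request:" as a command line: name --argument value ..., lists and objects as JSON in quotes. drive_tool: Moves the arm, as the interface text tells. Its arguments: {"type":"object","properties":{"rows":{"type":"array","items":{"type":"object","properties":{"dx":{"type":"number"},"dy":{"type":"number"},"dz":{"type":"number"},"wx":{"type":"number"},"wy":{"type":"number"},"wz":{"type":"number"},"hand":{"type":"number"}}}}},"required":["rows"]}

```bash
mkdir -p pics; cat > h.py <<'E'
import numpy as np, cv2
from workcell import bot
def K(n):
    c=bot.get_calibration(n); f=200/np.tan(np.radians(c['vfov'])/2); return c,f
def ray(n,u,v):
    c,f=K(n); d=np.array([(u-c['cx'])/f,(v-c['cy'])/f]); p=d.copy()
    for _ in range(30): p=d/(1+c['k1']*(p@p))
    r=np.array(c['rotation']).reshape(3,3)@np.array([p[0],-p[1],-1]); return np.array(c['origin']),r
def atz(n,u,v,z):
    o,r=ray(n,u,v); return o+r*(z-o[2])/r[2]
def proj(n,P):
    c,f=K(n); q=np.array(c['rotation']).reshape(3,3).T@(np.array(P)-c['origin']); p=np.array([q[0]/-q[2],-q[1]/-q[2]])
    return p*(1+c['k1']*(p@p))*f+[c['cx'],c['cy']]
def tri(a,b):
    (o1,r1),(o2,r2)=ray(*a),ray(*b); r1=r1/np.linalg.norm(r1); r2=r2/np.linalg.norm(r2)
    A=np.stack([r1,-r2],1); t=np.linalg.lstsq(A,o2-o1,rcond=None)[0]
    p,q=o1+t[0]*r1,o2+t[1]*r2; return (p+q)/2,np.linalg.norm(p-q)
E
cat > a.py <<'E'
from h import *
np.set_printoptions(precision=3,suppress=True)
for n in("scene","top"):
    im=bot.camera(n); cv2.imwrite(f"pics/{n}0.png",im[:,:,::-1])
    c,f=K(n); print(n,c)
    for t in("gauge_center","stand","cradle","stem","vial_a_center","beaker_center"):
        for d in bot.look_for(n,t): print(n,t,round(d['score'],2),np.round(d['extent'],1))
print(bot.get_obs())
E
python3 a.py
```

```text
scene {'vfov': 56.541453114036074, 'cx': 318.6819437198131, 'cy': 199.07104557278186, 'k1': -0.021484273469110932, 'origin': array([1.21 , 0.188, 0.559]), 'rotation': array([0.248, 0.382, 0.733, 0.505])}
scene gauge_center 0.71 [255.1 181.   12.4  33. ]
scene stand 0.86 [289.9 169.9  37.8  31.6]
scene stand 0.78 [196.7 196.1  38.3  35.5]
scene stand 0.56 [257.9 201.7  38.9  33.4]
scene stand 0.24 [257.4 179.2  13.7  36.7]
scene cradle 0.68 [460.9 248.7  53.1  40.6]
scene vial_a_center 0.69 [425.6 233.2  16.1  19.6]
scene beaker_center 0.76 [312.3 240.   34.   48.4]
top {'vfov': 42.36115263264853, 'cx': 316.93751799728415, 'cy': 196.53254367598709, 'k1': -0.11371281321205712, 'origin': array([ 0.406, -0.038,  1.354]), 'rotation': array([-0.038,  0.055,  0.71 , -0.701])}
top gauge_center 0.69 [385.8 205.9  13.5  13.4]
top stand 0.7 [381.8 267.   49.   46.7]
top stand 0.67 [445.5 191.9  47.4  45.1]
top stand 0.58 [384.5 208.1  46.6  42.4]
top stand 0.52 [225.1 209.8   8.8  10.7]
top stand 0.41 [197.1 198.6  36.9  41.4]
top cradle 0.86 [198.3 198.2  38.6  38.1]
top cradle 0.35 [384.2 207.8  44.3  44.7]
top beaker_center 0.64 [307.5 156.2  24.7  32.5]
top beaker_center 0.28 [315.9 234.8  13.8   8.7]
{'clock': 0.7, 'joint_pos': array([-1.183,  0.241,  0.005,  1.335,  0.   ,  1.571]), 'joint_vel': array([ 0.   , -0.001,  0.001, -0.001,  0.   , -0.001]), 'tau': array([ -0.001, -37.208,  25.264,   0.001,  -0.   ,   0.   ]), 'eef_pos': array([ 0.189, -0.463,  0.242]), 'tool_rot': array([0.981, 0.193, 0.   , 0.   ]), 'ft_force': array([-0.413,  0.029, -0.195]), 'ft_torque': array([ 0.015, -0.021, -0.027]), 'grasp_force': 0.0, 'grip_width': 0.08543497288380102}
```

View pics/scene0.png

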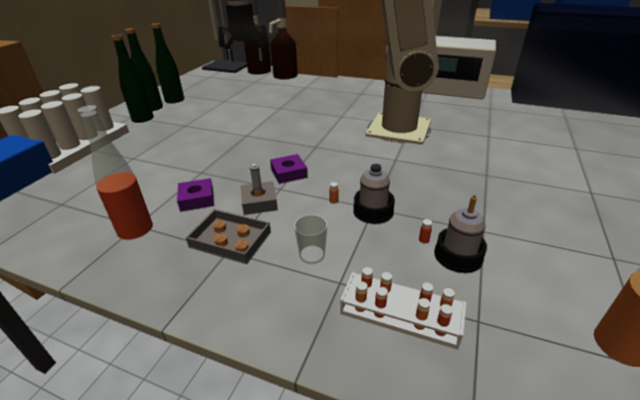

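View pics/top0.png

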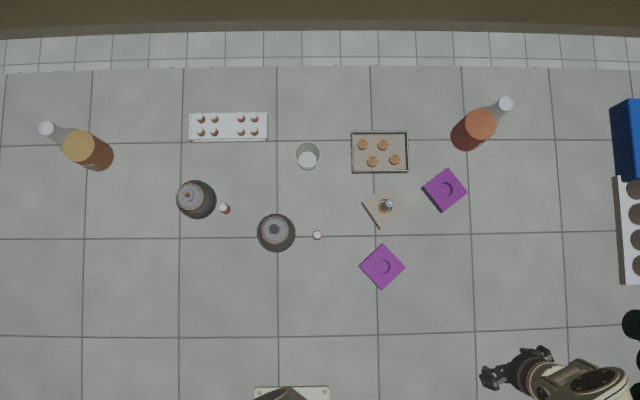

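The scene view shows the gauge in the grey stand at about (256,180), with the stemmed cell at (461,245) and its stem tip at (473,200). The top view has the gauge near (387,205), the stemmed cell at (196,199) and its stem at (187,195). The plugged cell is at (276,232), and the vials are at (225,209) and (317,235).

```bash
sed -i "s/np.array(c\['rotation'\]).reshape(3,3)/R.from_quat(c['rotation']).as_matrix()/; s/^import numpy as np, cv2/import numpy as np, cv2\nfrom scipy.spatial.transform import Rotation as R/" h.py
cat > b.py <<'E'
from h import *
np.set_printoptions(precision=4,suppress=True)
for n in("scene","top"):
    im=bot.camera(n); x0,y0,w,h=((235,150,50,70) if n=="scene" else (355,180,70,50)); 
    a=cv2.resize(im[y0:y0+50,x0:x0+50],(400,400),interpolation=cv2.INTER_CUBIC)
    x1,y1=(440,187) if n=="scene" else (170,172)
    b=cv2.resize(im[y1:y1+50,x1:x1+50],(400,400),interpolation=cv2.INTER_CUBIC)
    if n=="scene": A=np.hstack([a,b])
    else: B=np.hstack([a,b]); cv2.imwrite("pics/crA.png",A[:,:,::-1]); cv2.imwrite("pics/crB.png",B[:,:,::-1])
    for t in("gauge_center","stand","stem","cradle"):
        for d in bot.outline_of(n,t):
            ys,xs=np.nonzero(d['region']); 
            if len(xs): print(n,t,round(d['score'],2),len(xs),xs.mean().round(1),ys.mean().round(1),np.round(d['extent'],1))
print("gauge tops",tri(("scene",255,166),("top",388.5,204)))
print("stem tip",tri(("scene",473,197),("top",186.5,194.5)))
print("beaker",atz("top",307,160,0),"vial", atz("top",225,209,.05),atz("top",317,235,.05),"plugcell",atz("top",276,232,.03),"cradle",atz("top",197,199,.03))
E
python3 b.py
```

```text
scene gauge_center 0.58 247 255.4 179.3 [254.5 180.6   9.2  30.6]
scene stand 0.85 905 258.3 199.5 [259.1 198.4  38.   32.2]
scene stand 0.74 793 288.4 168.6 [289.6 169.6  41.9  32.5]
scene stand 0.57 968 194.7 195.1 [197.8 196.7  36.7  33.2]
scene stem 0.62 102 471.9 205.1 [474.  204.5  10.4  16.2]
scene cradle 0.84 1174 458.1 255.6 [460.8 249.1  54.4  44.1]
scene cradle 0.41 1342 310.7 238.0 [310.6 239.9  29.8  49.5]
top gauge_center 0.51 115 385.5 205.3 [385.4 206.3  12.2  13. ]
top stand 0.73 1211 381.8 265.9 [382.9 265.9  46.7  52.5]
top stand 0.61 1011 383.2 206.9 [383.4 206.2  45.6  47.4]
top stand 0.59 1122 444.1 189.6 [445.1 192.7  42.9  42.8]
top cradle 0.55 484 202.1 201.1 [197.9 198.9  40.6  39.1]
gauge tops (array([ 0.5501, -0.2463,  0.1034]), np.float64(0.0032649472098645713))
stem tip (array([0.5733, 0.2413, 0.1442]), np.float64(0.0015094845384059858))
beaker [ 0.6823 -0.0471  0.    ] vial [0.5479 0.1631 0.05  ] [ 0.479  -0.0695  0.05  ] plugcell [0.4892 0.035  0.03  ] cradle [0.577  0.2392 0.03  ]
```

View pics/crA.png

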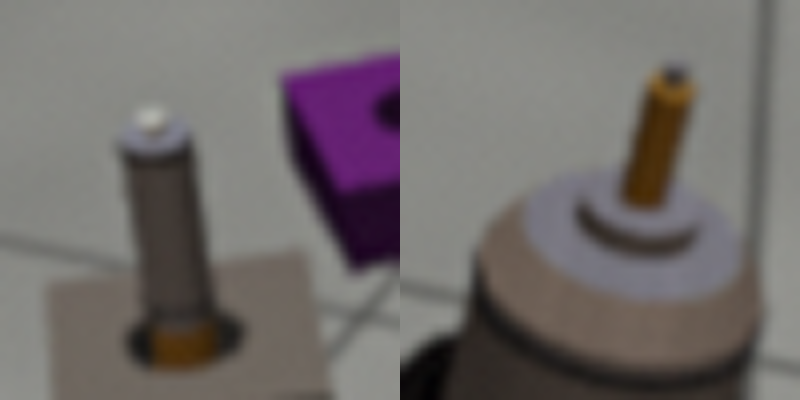

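View pics/crB.png

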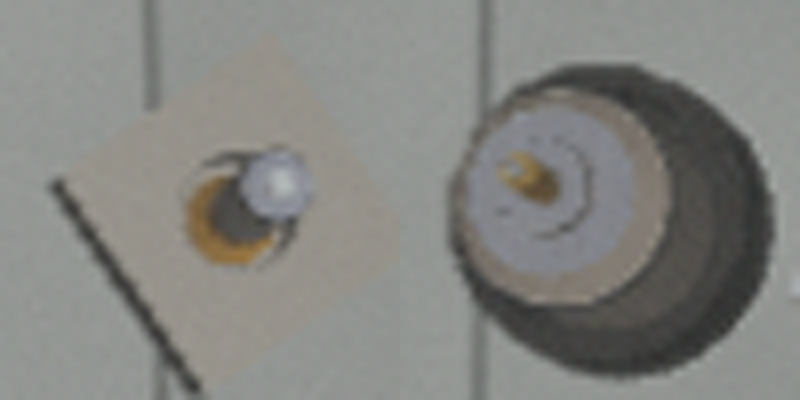

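```bash
cat > c.py <<'E'
from h import *
np.set_printoptions(precision=4,suppress=True)
print("rod head",tri(("scene",253.6,163.9),("top",389.4,202.6)))
print("pin tip",tri(("scene",474,195.6),("top",183.9,191.9)))
print("hole top/scene",atz("top",384.6,205.7,.034),atz("scene",235+185/8-.4,150+340/8-.4,.034))
print("mouth top",atz("top",355+233/8-.4,180+222/8-.4,.03))
print("cradle",atz("top",170+222/8-.4,172+222/8-.4,.04))
g=(0.55,-0.247)
for z in(.012,.042,.108,.113):print(z,proj("scene",(*g,z)),proj("top",(*g,z)))
E
python3 c.py
```

```text
rod head (array([ 0.5527, -0.2475,  0.1104]), np.float64(0.003444650509215436))
pin tip (array([0.5786, 0.2438, 0.1516]), np.float64(0.0024704532758873868))
hole top/scene [ 0.553 -0.246  0.034] [ 0.5601 -0.2445  0.034 ]
mouth top [ 0.5491 -0.2442  0.03  ]
cradle [0.5748 0.2362 0.04  ]
0.012 [259.8162 196.8567] [383.7539 207.7636]
0.042 [258.4328 187.1141] [385.5158 206.4939]
0.108 [255.2062 164.3413] [389.6826 203.4902]
0.113 [254.9509 162.5363] [390.0159 203.2499]
```

Request:
drive_tool --rows '[{"dx": 8.38,"dy": -1.25,"dz": 1.0,"wz": 4.47,"hand": 60},{"dx": 8.38,"dy": -1.25,"dz": 1.0,"wz": 4.47,"hand": 60},{"dx": 8.38,"dy": -1.25,"dz": 1.0,"wz": 4.47,"hand": 60},{"dx": 8.38,"dy": -1.25,"dz": 1.0,"wz": 4.47,"hand": 60},{"dx": 8.38,"dy": -1.25,"dz": 1.0,"wz": 4.47,"hand": 60},{"dx": 8.38,"dy": -1.25,"dz": 1.0,"wz": 4.47,"hand": 60},{"dx": 8.38,"dy": -1.25,"dz": 1.0,"wz": 4.47,"hand": 60},{"dx": 8.38,"dy": -1.25,"dz": 1.0,"wz": 4.47,"hand": 60},{"dx": 8.38,"dy": -1.25,"dz": 1.0,"wz": 4.47,"hand": 60},{"dx": 8.38,"dy": -1.25,"dz": 1.0,"wz": 4.47,"hand": 60},{"dx": 8.38,"dy": -1.25,"dz": 1.0,"wz": 4.47,"hand": 60},{"dx": 8.38,"dy": -1.25,"dz": 1.0,"wz": 4.47,"hand": 60},{"dx": 8.38,"dy": -1.25,"dz": 1.0,"wz": 4.47,"hand": 60}]'

```text
invalid input at $.rows[0]: expected keys dx, dy, dz, wx, wy, wz, hand
```

Request:
drive_tool --rows '[{"dx": 8.38,"dy": -1.25,"dz": 1.0,"wx": 0,"wy": 0,"wz": 4.47,"hand": 60},{"dx": 8.38,"dy": -1.25,"dz": 1.0,"wx": 0,"wy": 0,"wz": 4.47,"hand": 60},{"dx": 8.38,"dy": -1.25,"dz": 1.0,"wx": 0,"wy": 0,"wz": 4.47,"hand": 60},{"dx": 8.38,"dy": -1.25,"dz": 1.0,"wx": 0,"wy": 0,"wz": 4.47,"hand": 60},{"dx": 8.38,"dy": -1.25,"dz": 1.0,"wx": 0,"wy": 0,"wz": 4.47,"hand": 60},{"dx": 8.38,"dy": -1.25,"dz": 1.0,"wx": 0,"wy": 0,"wz": 4.47,"hand": 60},{"dx": 8.38,"dy": -1.25,"dz": 1.0,"wx": 0,"wy": 0,"wz": 4.47,"hand": 60},{"dx": 8.38,"dy": -1.25,"dz": 1.0,"wx": 0,"wy": 0,"wz": 4.47,"hand": 60},{"dx": 8.38,"dy": -1.25,"dz": 1.0,"wx": 0,"wy": 0,"wz": 4.47,"hand": 60},{"dx": 8.38,"dy": -1.25,"dz": 1.0,"wx": 0,"wy": 0,"wz": 4.47,"hand": 60},{"dx": 8.38,"dy": -1.25,"dz": 1.0,"wx": 0,"wy": 0,"wz": 4.47,"hand": 60},{"dx": 8.38,"dy": -1.25,"dz": 1.0,"wx": 0,"wy": 0,"wz": 4.47,"hand": 60},{"dx": 8.38,"dy": -1.25,"dz": 1.0,"wx": 0,"wy": 0,"wz": 4.47,"hand": 60}]'

```text
clock: 2.5
eef_pos: [0.5524, -0.2476, 0.1927]
tool_rot: [1.0, -0.002, 0.0, 0.0]
ft_force: [-0.8, -0.4, -0.3]
grip_width: 0.0602
grasp_force: 0.0
```

Request:
drive_tool --rows '[{"dx": 0,"dy": 0,"dz": 0.7,"wx": 0,"wy": 0,"wz": 0,"hand": 60},{"dx": 0,"dy": 0,"dz": 1.4,"wx": 0,"wy": 0,"wz": 0,"hand": 60},{"dx": 0,"dy": 0,"dz": 1.9,"wx": 0,"wy": 0,"wz": 0,"hand": 60},{"dx": 0,"dy": 0,"dz": 2.25,"wx": 0,"wy": 0,"wz": 0,"hand": 60},{"dx": 0,"dy": 0,"dz": 2.25,"wx": 0,"wy": 0,"wz": 0,"hand": 60},{"dx": 0,"dy": 0,"dz": 2.25,"wx": 0,"wy": 0,"wz": 0,"hand": 60}]'

```text
clock: 3.1
eef_pos: [0.5529, -0.2474, 0.0805]
tool_rot: [1.0, -0.002, 0.0, 0.0]
ft_force: [0.2, -0.1, 0.5]
grip_width: 0.0603
grasp_force: 0.0
```

```bash
cat > d.py <<'E'
from h import *
A=[]
for n,x,y in(("scene",230,130),("top",360,175)):
    im=bot.camera(n); A.append(cv2.resize(im[y:y+60,x:x+60],(400,400),interpolation=cv2.INTER_CUBIC))
cv2.imwrite("pics/grasp.png",np.hstack(A)[:,:,::-1])
E
python3 d.py
```

```text
(no output)
```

View pics/grasp.png

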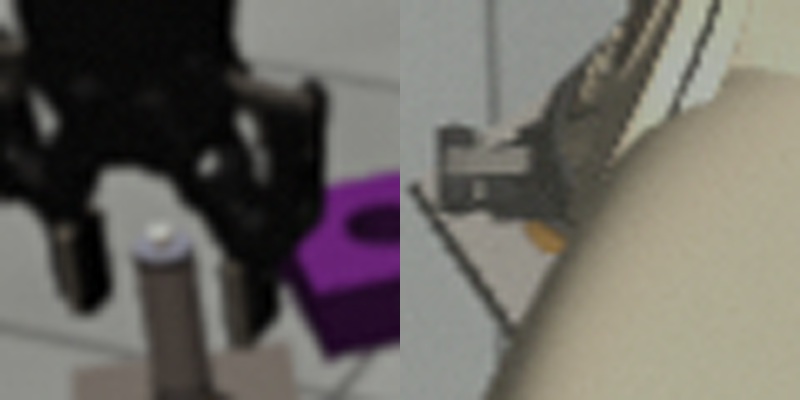

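The gauge's rod head is at crop (158,232), between the open fingers, and the stand is below it. Closing now.

Request:
drive_tool --rows '[{"dx": 0,"dy": 0,"dz": 0,"wx": 0,"wy": 0,"wz": 0,"hand": 30},{"dx": 0,"dy": 0,"dz": 0,"wx": 0,"wy": 0,"wz": 0,"hand": 24},{"dx": 0,"dy": 0,"dz": 0,"wx": 0,"wy": 0,"wz": 0,"hand": 15},{"dx": 0,"dy": 0,"dz": 0,"wx": 0,"wy": 0,"wz": 0,"hand": 10},{"dx": 0,"dy": 0,"dz": 0,"wx": 0,"wy": 0,"wz": 0,"hand": 10},{"dx": 0,"dy": 0,"dz": 0,"wx": 0,"wy": 0,"wz": 0,"hand": 10},{"dx": 0,"dy": 0,"dz": 0,"wx": 0,"wy": 0,"wz": 0,"hand": 10}]'

```text
clock: 3.9
eef_pos: [0.5539, -0.2468, 0.0808]
tool_rot: [1.0, -0.001, 0.001, 0.0]
ft_force: [-0.1, -0.2, 5.4]
grip_width: 0.021
grasp_force: 58.4
```

Request:
drive_tool --rows '[{"dx": 0,"dy": 0,"dz": -0.3,"wx": 0,"wy": 0,"wz": 0,"hand": 10},{"dx": 0,"dy": 0,"dz": -0.9,"wx": 0,"wy": 0,"wz": 0,"hand": 10},{"dx": 0,"dy": 0,"dz": -1.6,"wx": 0,"wy": 0,"wz": 0,"hand": 10},{"dx": 0,"dy": 0,"dz": -2.4,"wx": 0,"wy": 0,"wz": 0,"hand": 10},{"dx": 0,"dy": 0,"dz": -3.0,"wx": 0,"wy": 0,"wz": 0,"hand": 10},{"dx": 0,"dy": 0,"dz": -3.4,"wx": 0,"wy": 0,"wz": 0,"hand": 10},{"dx": 0,"dy": 0,"dz": -3.4,"wx": 0,"wy": 0,"wz": 0,"hand": 10},{"dx": 0,"dy": 0,"dz": -3.4,"wx": 0,"wy": 0,"wz": 0,"hand": 10}]'

```text
clock: 4.7
eef_pos: [0.553, -0.2463, 0.2484]
tool_rot: [1.0, -0.001, -0.001, -0.0]
ft_force: [-0.8, -0.2, -2.6]
grip_width: 0.021
grasp_force: 58.8
```

Request:
drive_tool --rows '[{"dx": 0.1,"dy": -0.5,"dz": 0,"wx": 0,"wy": 0,"wz": 0,"hand": 10},{"dx": 0.2,"dy": -1.2,"dz": 0,"wx": 0,"wy": 0,"wz": 0,"hand": 10},{"dx": 0.3,"dy": -2.0,"dz": 0,"wx": 0,"wy": 0,"wz": 0,"hand": 10},{"dx": 0.4,"dy": -2.9,"dz": 0,"wx": 0,"wy": 0,"wz": 0,"hand": 10},{"dx": 0.5,"dy": -3.8,"dz": 0,"wx": 0,"wy": 0,"wz": 0,"hand": 10},{"dx": 0.5,"dy": -4.7,"dz": 0,"wx": 0,"wy": 0,"wz": 0,"hand": 10},{"dx": 0.5,"dy": -5.6,"dz": 0,"wx": 0,"wy": 0,"wz": 0,"hand": 10},{"dx": 0.5,"dy": -6.5,"dz": 0,"wx": 0,"wy": 0,"wz": 0,"hand": 10},{"dx": 0.5,"dy": -7.4,"dz": 0,"wx": 0,"wy": 0,"wz": 0,"hand": 10},{"dx": 0.5,"dy": -8.2,"dz": 0,"wx": 0,"wy": 0,"wz": 0,"hand": 10},{"dx": 0.5,"dy": -8.9,"dz": 0,"wx": 0,"wy": 0,"wz": 0,"hand": 10},{"dx": 0.5,"dy": -9.4,"dz": 0,"wx": 0,"wy": 0,"wz": 0,"hand": 10},{"dx": 0.5,"dy": -9.7,"dz": 0,"wx": 0,"wy": 0,"wz": 0,"hand": 10},{"dx": 0.5,"dy": -9.77,"dz": 0,"wx": 0,"wy": 0,"wz": 0,"hand": 10},{"dx": 0.5,"dy": -9.77,"dz": 0,"wx": 0,"wy": 0,"wz": 0,"hand": 10},{"dx": 0.5,"dy": -9.77,"dz": 0,"wx": 0,"wy": 0,"wz": 0,"hand": 10}]'

```text
clock: 6.3
eef_pos: [0.5921, 0.0585, 0.2499]
tool_rot: [0.999, 0.04, -0.002, -0.02]
ft_force: [0.3, 0.1, -2.2]
grip_width: 0.0208
grasp_force: 59.1
```

```bash
cat > e.py <<'E'
from h import *
A=[]
for n,x,y in(("scene",435,150),("top",155,165)):
    im=bot.camera(n); A.append(cv2.resize(im[y:y+60,x:x+60],(400,400),interpolation=cv2.INTER_CUBIC))
cv2.imwrite("pics/hover.png",np.hstack(A)[:,:,::-1])
E
python3 e.py
```

```text
(no output)
```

View pics/hover.png

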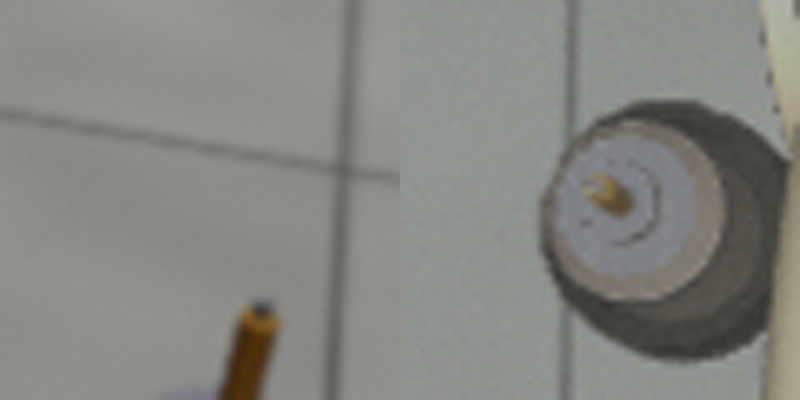

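The picture was taken mid-way because the arm is slower than I assumed. The stem is clear at crop (262,310) in the scene half and (597,187) in the top half. I'll add a helper to convert targets into tool units.

```bash
cat > go.py <<'E'
import sys
from h import *
o=bot.get_obs(); T=R.from_quat(o['tool_rot']); p=o['eef_pos']
t=np.array([float(a) for a in sys.argv[1:4]]); G=R.from_quat([1,0,0,0])
print("t",o['clock'],"pos",p.round(4),"q",o['tool_rot'].round(4),"F",o['ft_force'].round(2),"j",o['joint_pos'].round(2),"jv",o['joint_vel'].round(2))
print("d",(T.inv().apply(t-p)/.05).round(3),"w",(np.degrees((T.inv()*G).as_rotvec())/5).round(3))
E
python3 go.py .578 .242 .25
```

```text
t 6.4 pos [0.5921 0.0587 0.2498] q [ 0.999   0.0401 -0.0016 -0.0198] F [-0.46  0.48 -2.19] j [0.08 0.43 0.3  1.44 0.04 3.14] jv [ 0. -0. -0. -0.  0. -0.]
d [ 0.013 -3.674  0.142] w [-0.453  0.036  0.92 ]
```

```bash
sed -i "s/G=R.from_quat(\[1,0,0,0\])/a=np.radians(float(sys.argv[4]))\/2; G=R.from_quat([np.cos(a),np.sin(a),0,0])/" go.py; python3 go.py .578 .242 .25 40
```

```text
t 6.4 pos [0.5921 0.0587 0.2498] q [ 0.999   0.0401 -0.0016 -0.0198] F [-0.46  0.48 -2.19] j [0.08 0.43 0.3  1.44 0.04 3.14] jv [ 0. -0. -0. -0.  0. -0.]
d [ 0.013 -3.674  0.142] w [-0.445 -0.123 -7.079]
```

Request:
drive_tool --rows '[{"dx": 0,"dy": -0.2,"dz": 0,"wx": -0.09,"wy": -0.025,"wz": -1.4,"hand": 10},{"dx": 0,"dy": -0.6,"dz": 0.03,"wx": -0.18,"wy": -0.05,"wz": -2.8,"hand": 10},{"dx": 0,"dy": -1.1,"dz": 0.06,"wx": -0.27,"wy": -0.075,"wz": -4.2,"hand": 10},{"dx": 0,"dy": -1.7,"dz": 0.1,"wx": -0.36,"wy": -0.1,"wz": -5.6,"hand": 10},{"dx": 0,"dy": -2.3,"dz": 0.12,"wx": -0.445,"wy": -0.123,"wz": -7.08,"hand": 10},{"dx": 0,"dy": -2.9,"dz": 0.14,"wx": -0.445,"wy": -0.123,"wz": -7.08,"hand": 10},{"dx": 0.01,"dy": -3.4,"dz": 0.14,"wx": -0.445,"wy": -0.123,"wz": -7.08,"hand": 10},{"dx": 0.01,"dy": -3.67,"dz": 0.14,"wx": -0.445,"wy": -0.123,"wz": -7.08,"hand": 10},{"dx": 0.01,"dy": -3.67,"dz": 0.14,"wx": -0.445,"wy": -0.123,"wz": -7.08,"hand": 10},{"dx": 0.01,"dy": -3.67,"dz": 0.14,"wx": -0.445,"wy": -0.123,"wz": -7.08,"hand": 10},{"dx": 0.01,"dy": -3.67,"dz": 0.14,"wx": -0.445,"wy": -0.123,"wz": -7.08,"hand": 10}]'

```text
clock: 7.5
eef_pos: [0.578, 0.2405, 0.2502]
tool_rot: [0.94, 0.341, -0.0, 0.0]
ft_force: [0.1, -0.0, -2.1]
grip_width: 0.0208
grasp_force: 59.1
```

```bash
sed -i 's/hover.png/hover2.png/;s/,435,150/,445,150/' e.py; python3 go.py .578 .242 .25 40; python3 e.py
```

```text
t 7.5 pos [0.578  0.2405 0.2502] q [ 9.399e-01  3.414e-01 -1.000e-04  2.000e-04] F [ 0.09 -0.03 -2.11] j [ 0.39  0.5   0.4   1.47 -0.    2.84] jv [-0.01 -0.   -0.   -0.    0.    0.  ]
d [ 0.019 -0.023  0.003] w [ 0.004  0.005 -0.015]
```

View pics/hover2.png

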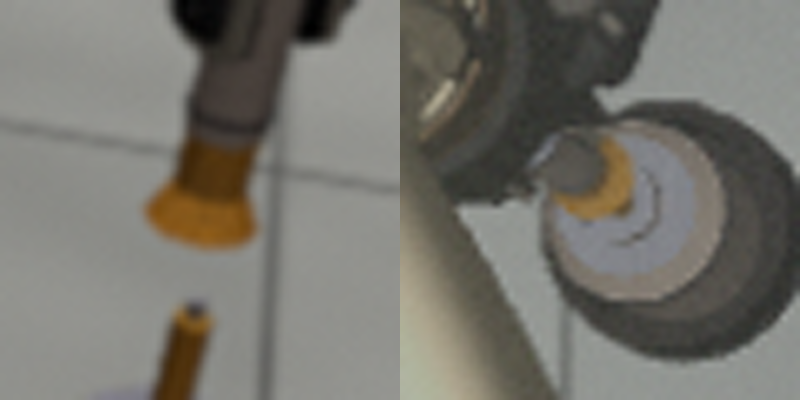

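```bash
cat > f.py <<'E'
from h import *
np.set_printoptions(precision=4,suppress=True)
s=lambda x,y:("scene",445+x*.15-.43,150+y*.15-.43)
t=lambda x,y:("top",155+x*.15-.43,165+y*.15-.43)
print("mouth",tri(s(202,222),t(190.5,177)))
print("pin",tri(s(198,305),t(196,183)))
for X in((.578,.2405,.182),(.578,.2405,.152)):
    a,b=proj("scene",X),proj("top",X); print(X,(a+.43-[445,150])/.15,(b+.43-[155,165])/.15)
E
python3 f.py
```

```text
mouth (array([0.5766, 0.2395, 0.178 ]), np.float64(0.002135357132393818))
pin (array([0.5782, 0.2439, 0.152 ]), np.float64(0.001839010773028228))
(0.578, 0.2405, 0.182) [212.8347 212.9477] [188.2714 171.2641]
(0.578, 0.2405, 0.152) [189.0066 302.2494] [208.0478 183.3459]
```

The gauge mouth is at crop (202,222) in the scene half, about 5 mm to the –y side of the pin at (198,305). I'll correct that and go down.

```bash
python3 go.py .5795 .245 .215 40
```

```text
t 7.6 pos [0.5781 0.2405 0.2502] q [ 9.400e-01  3.412e-01 -1.000e-04  1.000e-04] F [ 0.48  0.21 -2.38] j [ 0.39  0.5   0.4   1.47 -0.    2.84] jv [ 0.  0. -0. -0.  0.  0.]
d [ 0.08  -0.051  0.705] w [ 0.002  0.002 -0.019]
```

Request:
drive_tool --rows '[{"dx": 0.08,"dy": -0.05,"dz": 0,"wx": 0,"wy": 0,"wz": 0,"hand": 10},{"dx": 0.08,"dy": -0.05,"dz": 0.2,"wx": 0,"wy": 0,"wz": 0,"hand": 10},{"dx": 0.08,"dy": -0.05,"dz": 0.4,"wx": 0,"wy": 0,"wz": 0,"hand": 10},{"dx": 0.08,"dy": -0.05,"dz": 0.55,"wx": 0,"wy": 0,"wz": 0,"hand": 10},{"dx": 0.08,"dy": -0.05,"dz": 0.65,"wx": 0,"wy": 0,"wz": 0,"hand": 10},{"dx": 0.08,"dy": -0.05,"dz": 0.7,"wx": 0,"wy": 0,"wz": 0,"hand": 10},{"dx": 0.08,"dy": -0.05,"dz": 0.7,"wx": 0,"wy": 0,"wz": 0,"hand": 10},{"dx": 0.08,"dy": -0.05,"dz": 0.7,"wx": 0,"wy": 0,"wz": 0,"hand": 10}]'

```text
clock: 8.4
eef_pos: [0.5794, 0.2465, 0.2154]
tool_rot: [0.94, 0.342, 0.0, -0.0]
ft_force: [0.5, -0.2, -3.0]
grip_width: 0.0206
grasp_force: 59.1
```

```bash
python3 go.py .5795 .245 .200 40; sed -i 's/hover2.png/in.png/' e.py; python3 e.py
```

```text
t 8.4 pos [0.5794 0.2465 0.2154] q [ 9.396e-01  3.422e-01  3.000e-04 -0.000e+00] F [ 0.48 -0.19 -2.99] j [0.4  0.51 0.34 1.39 0.   2.85] jv [-0. -0.  0. -0.  0.  0.]
d [-0.018  0.024  0.308] w [ 0.001 -0.007  0.004]
```

View pics/in.png

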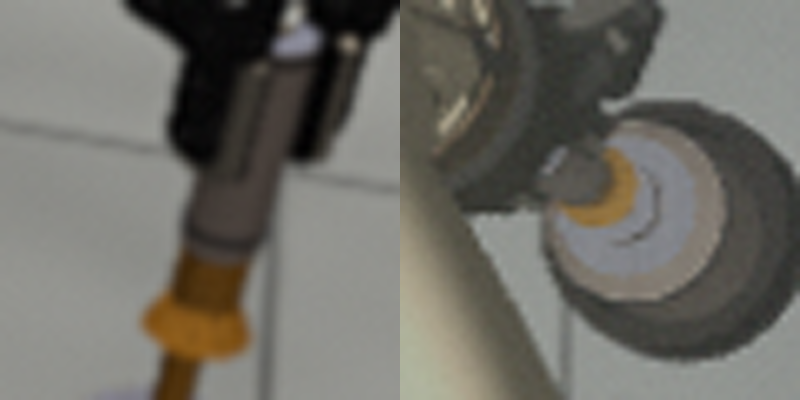

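The stem emerges from the bell at about (178,365), in line with the gauge axis, so I'll go on down gently.

Request:
drive_tool --rows '[{"dx": 0,"dy": 0,"dz": 0.06,"wx": 0,"wy": 0,"wz": 0,"hand": 10},{"dx": 0,"dy": 0,"dz": 0.12,"wx": 0,"wy": 0,"wz": 0,"hand": 10},{"dx": 0,"dy": 0,"dz": 0.18,"wx": 0,"wy": 0,"wz": 0,"hand": 10},{"dx": 0,"dy": 0,"dz": 0.24,"wx": 0,"wy": 0,"wz": 0,"hand": 10},{"dx": 0,"dy": 0,"dz": 0.24,"wx": 0,"wy": 0,"wz": 0,"hand": 10}]'

```text
clock: 9.0
eef_pos: [0.5788, 0.2461, 0.2022]
tool_rot: [0.94, 0.342, -0.001, 0.0]
ft_force: [0.8, 0.1, -3.2]
grip_width: 0.0206
grasp_force: 59.1
```

Request:
drive_tool --rows '[{"dx": 0,"dy": 0,"dz": 0.03,"wx": 0,"wy": 0,"wz": 0,"hand": 10},{"dx": 0,"dy": 0,"dz": 0.06,"wx": 0,"wy": 0,"wz": 0,"hand": 10},{"dx": 0,"dy": 0,"dz": 0.09,"wx": 0,"wy": 0,"wz": 0,"hand": 10},{"dx": 0,"dy": 0,"dz": 0.09,"wx": 0,"wy": 0,"wz": 0,"hand": 10}]'

```text
clock: 9.4
eef_pos: [0.5791, 0.2462, 0.1992]
tool_rot: [0.94, 0.342, 0.0, 0.0]
ft_force: [-2.5, -1.5, 2.4]
grip_width: 0.0208
grasp_force: 59.3
```

Request:
drive_tool --rows '[{"dx": -0.02,"dy": 0,"dz": 0,"wx": 0,"wy": 0,"wz": 0,"hand": 10},{"dx": -0.02,"dy": 0,"dz": 0,"wx": 0,"wy": 0,"wz": 0,"hand": 10}]'

```text
clock: 9.6
eef_pos: [0.5789, 0.246, 0.1992]
tool_rot: [0.94, 0.342, 0.001, -0.0]
ft_force: [-1.7, -0.5, 2.2]
grip_width: 0.0209
grasp_force: 59.3
```

Request:
drive_tool --rows '[{"dx": -0.015,"dy": 0,"dz": 0.02,"wx": 0,"wy": 0,"wz": 0,"hand": 10},{"dx": -0.015,"dy": 0,"dz": 0.04,"wx": 0,"wy": 0,"wz": 0,"hand": 10},{"dx": -0.015,"dy": 0,"dz": 0.04,"wx": 0,"wy": 0,"wz": 0,"hand": 10}]'

```text
clock: 9.9
eef_pos: [0.5785, 0.2457, 0.1967]
tool_rot: [0.94, 0.342, 0.001, -0.0]
ft_force: [0.9, 1.8, 1.5]
grip_width: 0.0207
grasp_force: 59.3
```

Request:
drive_tool --rows '[{"dx": 0.01,"dy": -0.01,"dz": 0.02,"wx": 0,"wy": 0,"wz": 0,"hand": 10},{"dx": 0.01,"dy": -0.01,"dz": 0.04,"wx": 0,"wy": 0,"wz": 0,"hand": 10},{"dx": 0.01,"dy": -0.01,"dz": 0.04,"wx": 0,"wy": 0,"wz": 0,"hand": 10}]'

```text
clock: 10.2
eef_pos: [0.5785, 0.246, 0.195]
tool_rot: [0.94, 0.342, 0.001, 0.0]
ft_force: [1.3, -0.3, 3.7]
grip_width: 0.0208
grasp_force: 59.4
```

Request:
drive_tool --rows '[{"dx": 0,"dy": 0,"dz": 0.02,"wx": 0,"wy": 0,"wz": 0,"hand": 10},{"dx": 0,"dy": 0,"dz": 0.02,"wx": 0,"wy": 0,"wz": 0,"hand": 10},{"dx": 0,"dy": 0,"dz": 0.02,"wx": 0,"wy": 0,"wz": 0,"hand": 10}]'

```text
clock: 10.5
eef_pos: [0.5785, 0.246, 0.1944]
tool_rot: [0.94, 0.342, 0.001, 0.0]
ft_force: [1.8, -0.4, 5.5]
grip_width: 0.0209
grasp_force: 59.6
```

Request:
drive_tool --rows '[{"dx": 0,"dy": 0,"dz": 0.02,"wx": 0,"wy": 0,"wz": 0,"hand": 10},{"dx": 0,"dy": 0,"dz": 0.02,"wx": 0,"wy": 0,"wz": 0,"hand": 10},{"dx": 0,"dy": 0,"dz": 0.02,"wx": 0,"wy": 0,"wz": 0,"hand": 10}]'

```text
clock: 10.8
eef_pos: [0.5786, 0.246, 0.1939]
tool_rot: [0.94, 0.342, 0.001, 0.0]
ft_force: [0.3, -0.8, 7.5]
grip_width: 0.0206
grasp_force: 59.7
```

Request:
drive_tool --rows '[{"dx": 0,"dy": 0,"dz": 0.02,"wx": 0,"wy": 0,"wz": 0,"hand": 10},{"dx": 0,"dy": 0,"dz": 0.03,"wx": 0,"wy": 0,"wz": 0,"hand": 10},{"dx": 0,"dy": 0,"dz": 0.03,"wx": 0,"wy": 0,"wz": 0,"hand": 10},{"dx": 0,"dy": 0,"dz": 0.03,"wx": 0,"wy": 0,"wz": 0,"hand": 10}]'

```text
clock: 11.2
eef_pos: [0.5786, 0.246, 0.1931]
tool_rot: [0.94, 0.342, 0.002, 0.0]
ft_force: [0.4, -0.2, 9.5]
grip_width: 0.0207
grasp_force: 59.8
```

```bash
python3 go.py .5795 .245 .200 40; sed -i 's/in.png/in2.png/; s/445,150/445,135/' e.py; python3 e.py
```

```text
t 11.2 pos [0.5786 0.246  0.1931] q [0.9397 0.3421 0.0015 0.    ] F [ 0.39 -0.17  9.55] j [ 0.4   0.52  0.29  1.34 -0.    2.85] jv [ 0.  0. -0. -0.  0.  0.]
d [ 0.001  0.028 -0.138] w [ 0.012 -0.032  0.002]
```

View pics/in2.png

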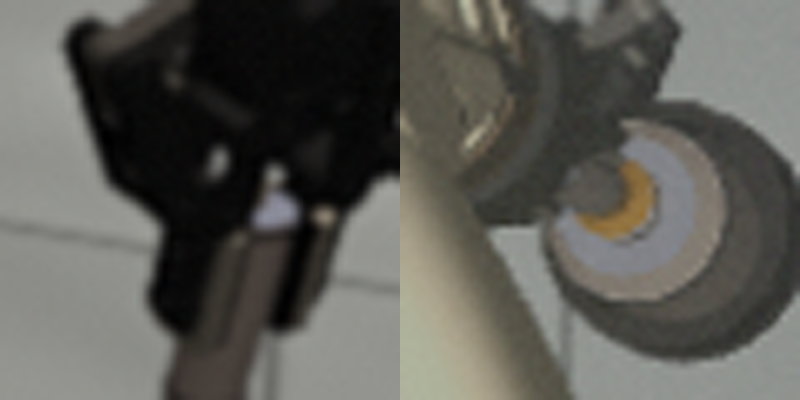

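The white rod now shows out of the barrel at (272,185), with the gauge seated over the boss. One more small push, then hold.

Request:
drive_tool --rows '[{"dx": 0,"dy": 0,"dz": 0.02,"wx": 0,"wy": 0,"wz": 0,"hand": 10},{"dx": 0,"dy": 0,"dz": 0.02,"wx": 0,"wy": 0,"wz": 0,"hand": 10},{"dx": 0,"dy": 0,"dz": 0.02,"wx": 0,"wy": 0,"wz": 0,"hand": 10},{"dx": 0,"dy": 0,"dz": 0.02,"wx": 0,"wy": 0,"wz": 0,"hand": 10},{"dx": 0,"dy": 0,"dz": 0.02,"wx": 0,"wy": 0,"wz": 0,"hand": 10}]'

```text
clock: 11.8
eef_pos: [0.5786, 0.2461, 0.1925]
tool_rot: [0.94, 0.342, 0.002, 0.0]
ft_force: [-0.7, -1.0, 11.3]
grip_width: 0.0205
grasp_force: 60.0
```

Request:
drive_tool --rows '[{"dx": 0,"dy": 0,"dz": 0,"wx": 0,"wy": 0,"wz": 0,"hand": 10},{"dx": 0,"dy": 0,"dz": 0,"wx": 0,"wy": 0,"wz": 0,"hand": 10},{"dx": 0,"dy": 0,"dz": 0,"wx": 0,"wy": 0,"wz": 0,"hand": 10},{"dx": 0,"dy": 0,"dz": 0,"wx": 0,"wy": 0,"wz": 0,"hand": 10},{"dx": 0,"dy": 0,"dz": 0,"wx": 0,"wy": 0,"wz": 0,"hand": 10},{"dx": 0,"dy": 0,"dz": 0,"wx": 0,"wy": 0,"wz": 0,"hand": 10},{"dx": 0,"dy": 0,"dz": 0,"wx": 0,"wy": 0,"wz": 0,"hand": 10},{"dx": 0,"dy": 0,"dz": 0,"wx": 0,"wy": 0,"wz": 0,"hand": 10},{"dx": 0,"dy": 0,"dz": 0,"wx": 0,"wy": 0,"wz": 0,"hand": 10},{"dx": 0,"dy": 0,"dz": 0,"wx": 0,"wy": 0,"wz": 0,"hand": 10},{"dx": 0,"dy": 0,"dz": -0.1,"wx": 0,"wy": 0,"wz": 0,"hand": 10},{"dx": 0,"dy": 0,"dz": -0.2,"wx": 0,"wy": 0,"wz": 0,"hand": 10},{"dx": 0,"dy": 0,"dz": -0.4,"wx": 0,"wy": 0,"wz": 0,"hand": 10},{"dx": 0,"dy": 0,"dz": -0.7,"wx": 0,"wy": 0,"wz": 0,"hand": 10},{"dx": 0,"dy": 0,"dz": -1.0,"wx": 0,"wy": 0,"wz": 0,"hand": 10},{"dx": 0,"dy": 0,"dz": -1.2,"wx": 0,"wy": 0,"wz": 0,"hand": 10},{"dx": 0,"dy": 0,"dz": -1.2,"wx": 0,"wy": 0,"wz": 0,"hand": 10},{"dx": 0,"dy": 0,"dz": -1.2,"wx": 0,"wy": 0,"wz": 0,"hand": 10}]'

```text
clock: 13.6
eef_pos: [0.5776, 0.2459, 0.2493]
tool_rot: [0.94, 0.342, -0.001, -0.0]
ft_force: [-0.3, -0.3, -2.8]
grip_width: 0.0208
grasp_force: 59.1
```

```bash
python3 go.py .5535 -.2468 .250 0
```

```text
t 13.6 pos [0.5776 0.2459 0.2493] q [ 9.396e-01  3.422e-01 -8.000e-04 -1.000e-04] F [-0.28 -0.3  -2.77] j [0.4  0.5  0.41 1.48 0.   2.85] jv [ 0.    0.01 -0.02 -0.   -0.   -0.  ]
d [-6.704  7.237 -0.009] w [-1.000e-03  1.900e-02  8.004e+00]
```

Request:
drive_tool --rows '[{"dx": -0.3,"dy": 0.32,"dz": 0,"wx": 0,"wy": 0,"wz": 0.3,"hand": 10},{"dx": -0.75,"dy": 0.81,"dz": 0,"wx": 0,"wy": 0,"wz": 0.8,"hand": 10},{"dx": -1.25,"dy": 1.35,"dz": 0,"wx": 0,"wy": 0,"wz": 1.4,"hand": 10},{"dx": -1.8,"dy": 1.94,"dz": 0,"wx": 0,"wy": 0,"wz": 2.0,"hand": 10},{"dx": -2.35,"dy": 2.54,"dz": 0,"wx": 0,"wy": 0,"wz": 2.7,"hand": 10},{"dx": -2.9,"dy": 3.13,"dz": 0,"wx": 0,"wy": 0,"wz": 3.4,"hand": 10},{"dx": -3.45,"dy": 3.72,"dz": 0,"wx": 0,"wy": 0,"wz": 4.1,"hand": 10},{"dx": -4.0,"dy": 4.32,"dz": 0,"wx": 0,"wy": 0,"wz": 4.8,"hand": 10},{"dx": -4.55,"dy": 4.91,"dz": 0,"wx": 0,"wy": 0,"wz": 5.4,"hand": 10},{"dx": -5.1,"dy": 5.51,"dz": 0,"wx": 0,"wy": 0,"wz": 6.1,"hand": 10},{"dx": -5.6,"dy": 6.05,"dz": 0,"wx": 0,"wy": 0,"wz": 6.7,"hand": 10},{"dx": -6.1,"dy": 6.58,"dz": 0,"wx": 0,"wy": 0,"wz": 7.3,"hand": 10},{"dx": -6.5,"dy": 7.02,"dz": 0,"wx": 0,"wy": 0,"wz": 7.8,"hand": 10},{"dx": -6.7,"dy": 7.24,"dz": 0,"wx": 0,"wy": 0,"wz": 8.0,"hand": 10},{"dx": -6.7,"dy": 7.24,"dz": 0,"wx": 0,"wy": 0,"wz": 8.0,"hand": 10},{"dx": -6.7,"dy": 7.24,"dz": 0,"wx": 0,"wy": 0,"wz": 8.0,"hand": 10},{"dx": -6.7,"dy": 7.24,"dz": 0,"wx": 0,"wy": 0,"wz": 8.0,"hand": 10}]'

```text
clock: 15.3
eef_pos: [0.5543, -0.2451, 0.2499]
tool_rot: [1.0, 0.001, -0.0, -0.0]
ft_force: [-1.0, -0.5, -3.2]
grip_width: 0.0207
grasp_force: 59.2
```

```bash
python3 go.py .5539 -.2468 .090 0
```

```text
t 15.3 pos [ 0.5543 -0.2451  0.2499] q [ 1.0e+00  1.2e-03 -3.0e-04 -5.0e-04] F [-1.02 -0.45 -3.24] j [-0.42  0.46  0.33  1.45  0.    2.72] jv [ 0.01 -0.01  0.   -0.   -0.   -0.  ]
d [-0.006  0.037  3.197] w [-0.011  0.006  0.027]
```

Request:
drive_tool --rows '[{"dx": -0.01,"dy": 0.035,"dz": 0.5,"wx": 0,"wy": 0,"wz": 0.03,"hand": 10},{"dx": -0.01,"dy": 0.035,"dz": 1.1,"wx": 0,"wy": 0,"wz": 0.03,"hand": 10},{"dx": -0.01,"dy": 0.035,"dz": 1.8,"wx": 0,"wy": 0,"wz": 0.03,"hand": 10},{"dx": -0.01,"dy": 0.035,"dz": 2.4,"wx": 0,"wy": 0,"wz": 0.03,"hand": 10},{"dx": -0.01,"dy": 0.035,"dz": 2.7,"wx": 0,"wy": 0,"wz": 0.03,"hand": 10},{"dx": -0.01,"dy": 0.035,"dz": 2.8,"wx": 0,"wy": 0,"wz": 0.03,"hand": 10},{"dx": -0.01,"dy": 0.035,"dz": 2.8,"wx": 0,"wy": 0,"wz": 0.03,"hand": 10},{"dx": -0.01,"dy": 0.035,"dz": 2.8,"wx": 0,"wy": 0,"wz": 0.03,"hand": 10}]'

```text
clock: 16.1
eef_pos: [0.5548, -0.2482, 0.1116]
tool_rot: [1.0, -0.001, 0.001, 0.0]
ft_force: [0.6, -0.1, -2.4]
grip_width: 0.0206
grasp_force: 59.1
```

```bash
python3 go.py .5536 -.2468 .082 0
```

```text
t 16.1 pos [ 0.5548 -0.2482  0.1116] q [ 1.0e+00 -7.0e-04  1.1e-03  5.0e-04] F [ 0.56 -0.06 -2.37] j [-0.42  0.53  0.09  1.13  0.    2.72] jv [-0.01 -0.01  0.01  0.   -0.    0.  ]
d [-0.025 -0.028  0.591] w [ 0.01  -0.026 -0.015]
```

Request:
drive_tool --rows '[{"dx": -0.02,"dy": -0.025,"dz": 0.0,"wx": 0,"wy": 0,"wz": 0,"hand": 10},{"dx": -0.02,"dy": -0.025,"dz": 0.1,"wx": 0,"wy": 0,"wz": 0,"hand": 10},{"dx": -0.02,"dy": -0.025,"dz": 0.2,"wx": 0,"wy": 0,"wz": 0,"hand": 10},{"dx": -0.02,"dy": -0.025,"dz": 0.3,"wx": 0,"wy": 0,"wz": 0,"hand": 10},{"dx": -0.02,"dy": -0.025,"dz": 0.4,"wx": 0,"wy": 0,"wz": 0,"hand": 10},{"dx": -0.02,"dy": -0.025,"dz": 0.4,"wx": 0,"wy": 0,"wz": 0,"hand": 10}]'

```text
clock: 16.7
eef_pos: [0.5518, -0.2469, 0.0888]
tool_rot: [1.0, -0.001, -0.001, -0.0]
ft_force: [-0.1, -0.8, -1.4]
grip_width: 0.0207
grasp_force: 59.1
```

Request:
drive_tool --rows '[{"dx": 0.01,"dy": 0,"dz": 0.04,"wx": 0,"wy": 0,"wz": 0,"hand": 10},{"dx": 0.01,"dy": 0,"dz": 0.08,"wx": 0,"wy": 0,"wz": 0,"hand": 10},{"dx": 0.01,"dy": 0,"dz": 0.12,"wx": 0,"wy": 0,"wz": 0,"hand": 10},{"dx": 0.01,"dy": 0,"dz": 0.14,"wx": 0,"wy": 0,"wz": 0,"hand": 10},{"dx": 0.01,"dy": 0,"dz": 0.14,"wx": 0,"wy": 0,"wz": 0,"hand": 10}]'

```text
clock: 17.2
eef_pos: [0.553, -0.2471, 0.0829]
tool_rot: [1.0, -0.001, -0.0, -0.0]
ft_force: [0.0, 0.1, -2.2]
grip_width: 0.021
grasp_force: 59.1
```

Request:
drive_tool --rows '[{"dx": 0,"dy": 0,"dz": 0.02,"wx": 0,"wy": 0,"wz": 0,"hand": 10},{"dx": 0,"dy": 0,"dz": 0.04,"wx": 0,"wy": 0,"wz": 0,"hand": 10},{"dx": 0,"dy": 0,"dz": 0.04,"wx": 0,"wy": 0,"wz": 0,"hand": 10}]'

```text
clock: 17.5
eef_pos: [0.5532, -0.2472, 0.081]
tool_rot: [1.0, -0.001, 0.0, -0.0]
ft_force: [-0.2, 0.2, -1.8]
grip_width: 0.0206
grasp_force: 59.1
```

Request:
drive_tool --rows '[{"dx": 0,"dy": 0,"dz": 0.02,"wx": 0,"wy": 0,"wz": 0,"hand": 10},{"dx": 0,"dy": 0,"dz": 0.04,"wx": 0,"wy": 0,"wz": 0,"hand": 10},{"dx": 0,"dy": 0,"dz": 0.04,"wx": 0,"wy": 0,"wz": 0,"hand": 10}]'

```text
clock: 17.8
eef_pos: [0.5535, -0.2473, 0.0808]
tool_rot: [1.0, -0.001, 0.001, 0.0]
ft_force: [-2.2, 1.1, 6.5]
grip_width: 0.0205
grasp_force: 60.2
```

Request:
drive_tool --rows '[{"dx": 0,"dy": 0,"dz": -0.02,"wx": 0,"wy": 0,"wz": 0,"hand": 10},{"dx": 0,"dy": 0,"dz": -0.02,"wx": 0,"wy": 0,"wz": 0,"hand": 23},{"dx": 0,"dy": 0,"dz": -0.02,"wx": 0,"wy": 0,"wz": 0,"hand": 26},{"dx": 0,"dy": 0,"dz": -0.02,"wx": 0,"wy": 0,"wz": 0,"hand": 32},{"dx": 0,"dy": 0,"dz": -0.02,"wx": 0,"wy": 0,"wz": 0,"hand": 45},{"dx": 0,"dy": 0,"dz": -0.02,"wx": 0,"wy": 0,"wz": 0,"hand": 60},{"dx": 0,"dy": 0,"dz": -0.02,"wx": 0,"wy": 0,"wz": 0,"hand": 60},{"dx": 0,"dy": 0,"dz": -0.02,"wx": 0,"wy": 0,"wz": 0,"hand": 60}]'

```text
clock: 18.6
eef_pos: [0.5531, -0.2472, 0.08]
tool_rot: [1.0, -0.001, -0.0, -0.0]
ft_force: [-0.1, -0.2, -0.2]
grip_width: 0.0598
grasp_force: 0.0
```

Request:
drive_tool --rows '[{"dx": 0,"dy": 0,"dz": -0.3,"wx": 0,"wy": 0,"wz": 0,"hand": 60},{"dx": 0,"dy": 0,"dz": -0.8,"wx": 0,"wy": 0,"wz": 0,"hand": 60},{"dx": 0,"dy": 0,"dz": -1.4,"wx": 0,"wy": 0,"wz": 0,"hand": 60},{"dx": 0,"dy": 0,"dz": -2.0,"wx": 0,"wy": 0,"wz": 0,"hand": 60},{"dx": 0,"dy": 0,"dz": -2.6,"wx": 0,"wy": 0,"wz": 0,"hand": 60},{"dx": 0,"dy": 0,"dz": -3.0,"wx": 0,"wy": 0,"wz": 0,"hand": 60},{"dx": -0.5,"dy": 0,"dz": -3.0,"wx": 0,"wy": 0,"wz": 0,"hand": 60},{"dx": -1.2,"dy": 0,"dz": -3.0,"wx": 0,"wy": 0,"wz": 0,"hand": 60},{"dx": -2.0,"dy": 0,"dz": -3.0,"wx": 0,"wy": 0,"wz": 0,"hand": 60},{"dx": -2.0,"dy": 0,"dz": -3.0,"wx": 0,"wy": 0,"wz": 0,"hand": 60},{"dx": -2.0,"dy": 0,"dz": -3.0,"wx": 0,"wy": 0,"wz": 0,"hand": 60},{"dx": -2.0,"dy": 0,"dz": -3.0,"wx": 0,"wy": 0,"wz": 0,"hand": 60}]'

```text
clock: 19.8
eef_pos: [0.4543, -0.2474, 0.2307]
tool_rot: [1.0, -0.001, 0.001, 0.0]
ft_force: [-1.1, -1.3, 0.1]
grip_width: 0.0595
grasp_force: 0.0
```

```bash
cat > g.py <<'E'
from h import *
A=[]
for n,x,y in(("scene",230,150),("scene",445,175)):
    im=bot.camera(n); A.append(cv2.resize(im[y:y+60,x:x+60],(400,400),interpolation=cv2.INTER_CUBIC))
cv2.imwrite("pics/end.png",np.hstack(A)[:,:,::-1])
E
python3 g.py
```

```text
(no output)
```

View pics/end.png

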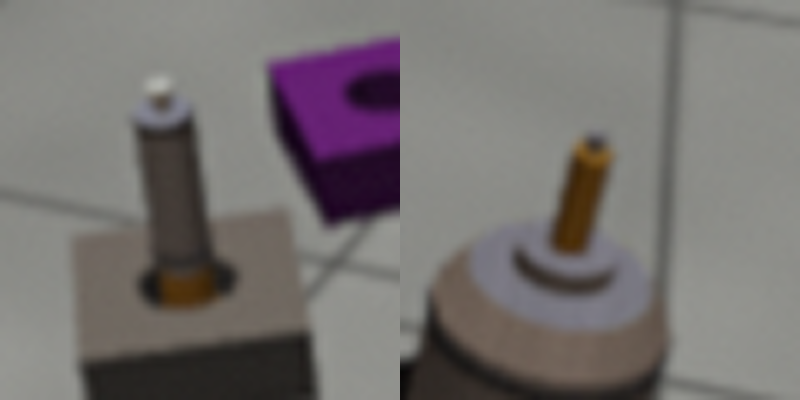

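The gauge stands upright in the hole at crop (160,110) to (190,290), with the white rod head clearly out at (158,85). The stem is back up at (590,150). Handing in.

```bash
python3 -c "
from workcell import bot
print(bot.job_done())"
```

```text
the job is handed in; nothing more can be done
None
```

I pressed the gauge home on the valve stem with about 14 N, sinking it an estimated 2.5 mm, and held it over a second. It now stands upright in its stand with the rod about 5 mm out (read from the picture) and the stem back up; I handed the job in at about 20 s, and no verdict came back.

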